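# Sweep the pressed roof panels into the collecting pen

## Task

Clear up after the hand press: sweep the three blue roof panels along the bench with your fingers, in through the open mouth of the aluminium pen, until all three lie flat and well inside it, none of them sticking out of the mouth. Slide them without picking any up or flicking them, do not pile them on one another, and leave everything else on the bench where it stands.

Things in the scene. Friction and masses are not known exactly. Their poses are not given: they have to be found in the camera images.
- panel0: roof panel, blue-lacquered aluminium: a solid rectangular slab 45 (own x) x 32 (own y) x 8 mm (z), fine ribs on top, about 30 g, loose, lying flat on the bench at any yaw. Origin: centre of its underside, own z up. The three are alike; they start apart, at least a few mm of bare bench between any two, to the right of the pen (-y)
- panel1: roof panel, blue-lacquered aluminium: a solid rectangular slab 45 (own x) x 32 (own y) x 8 mm (z), fine ribs on top, about 30 g, loose, lying flat on the bench at any yaw. Origin: centre of its underside, own z up. The three are alike; they start apart, at least a few mm of bare bench between any two, to the right of the pen (-y)
- panel2: roof panel, blue-lacquered aluminium: a solid rectangular slab 45 (own x) x 32 (own y) x 8 mm (z), fine ribs on top, about 30 g, loose, lying flat on the bench at any yaw. Origin: centre of its underside, own z up. The three are alike; they start apart, at least a few mm of bare bench between any two, to the right of the pen (-y)
- pen: collecting pen: U of three aluminium walls 30 mm high and 6 mm thick, fixed to the bench. Open at the top and on its own -y side (the mouth, which faces the robot's right, world -y, within about 15 degrees); green floor level with the bench (no sill), so panels slide straight in. Inside 170 mm wide (own x, -85 to +85) and 120 mm deep (own y, mouth line at -60, inner face of back wall at +60). Origin: centre of the inside floor, at bench height
- pen_mouth (a point): middle of the pen's mouth line, at floor height (60 mm along the pen's -y from its origin); its axes are the pen's
- press: hand press of cast aluminium, fixed, base 150 x 220 mm, 310 mm high with its lever, on the robot's right; not part of the job. Origin: centre of its underside
- chapel: grey styrene chapel kit, loose, about 90 x 175 mm, 175 mm high with its spire, stands to the left of the pen; origin: centre of the underside of its nave
- postbox: red plastic post box model, loose, upright, 27 mm across, 52 mm high; origin: centre of its underside
- lamp: brass gas lamp model, loose, upright, foot 44 mm across, 114 mm high; origin: centre of its underside
- rail_cutter: black iron rail cutter, loose, 0.7 kg, base 70 x 120 mm, 75 mm high; origin: centre of its underside
- paint_jar: yellow paint jar with white cap, loose, upright, 30 mm across, 42 mm high; origin: centre of its underside
- screwdriver: screwdriver, loose, 150 mm long, lying far back on the bench
Mind the look-alikes: they are no part of the job. What is shaped like the panel2 but brown is not meant.

How it is judged:
At the end, for the whole second after the job is handed in: Each panel's centre is between the pen's walls and at least 25 mm inside the mouth line, the panel lies flat on the floor (within 0.15 rad, underside centre below 5 mm) and is at rest (x of panel0 in the frame of pen between -0.085 and 0.085 m and y of panel0 in the frame of pen between -0.035 and 0.06 m and height (world z) of each of panel0, panel1, panel2 below 0.005 m and angle between each of panel0, panel1, panel2's own z axis and vertical below 0.15 rad and linear speed of each of panel0, panel1, panel2 below 0.02 m/s and x of panel1 in the frame of pen between -0.085 and 0.085 m and y of panel1 in the frame of pen between -0.035 and 0.06 m and x of panel2 in the frame of pen between -0.085 and 0.085 m and y of panel2 in the frame of pen between -0.035 and 0.06 m); the robot touches nothing.
It fails at once if a roof panel was lifted or tipped up off the bench (underside centre more than 10 mm above it) (height (world z) of any of panel0, panel1, panel2 above 0.01 m).
It fails at once if a roof panel was flicked or thrown (faster than 0.7 m/s) (linear speed of any of panel0, panel1, panel2 above 0.7 m/s).
It fails at once if another thing on the bench was moved by more than 15 mm or tipped (distance of any of chapel, postbox, lamp, rail_cutter, paint_jar, screwdriver from where it was at the start of the episode above 0.015 m or angle between any of chapel, postbox, lamp, rail_cutter, paint_jar's own z axis and vertical above 0.3 rad).
It also fails if it takes over 72 s, if anything falls off the work surface, if the arm or the gripper's body presses on something with over 40 N, if the wrist force passes 120 N, or if a joint passes its speed limit or range.

## Robot

A 6-joint arm with a two-finger parallel gripper is mounted at the origin on the work surface. World frame = base frame: x ahead of the robot, y to its left, z up, the work surface at z = 0. Lengths are in m, angles in rad, forces in N, time in s.
With the tool pointing down it reaches from about 0.25 to 0.725 m from the base axis. Payload 4 kg.
Tool frame: the origin (TCP) lies on the centre line of the jaws, within the pads' length; the fingertips stand 8 mm ahead of it and the grasp point (between the pads) lies 11 mm behind it; z points along the fingers, y is the direction in which the jaws open and shut (so a half turn about z gives the same grasp; the last joint's range is limited). The gripper opens to 85 mm and grips with 20 to 120 N. Pads are 22 mm wide; open, the fingers measure 114 mm over their backs; the gripper's body (76 mm by 85 mm) begins 54 mm behind the grasp point. The pads swing forward as they close: fully open they stand 13 mm farther back than shut.
Start: joints at [1.25, 0.241, 0.005, 1.335, 0, 1.571], TCP at [0.158, 0.474, 0.239] pointing down, gripper open.
Joint ranges: [-2.72, 2.72], [-1.05, 1.87], [-1.09, 1.28], [-1.99, 2.15], [-1.42, 1.44], [-3.14, 3.14]. Speed limits (rad/s): [2.79, 2.79, 3.14, 3.14, 3.14, 3.14].

## Interface

Orientations are given as a unit quaternion [w, x, y, z].
In Python, from rig import state, camera, camera_info, hand_in, regions_of gives the robot as it stands.
- The arm moves only by the shell command python3 -m pendant 'ROWS'. ROWS is JSON, a list of rows, each a list of 5 numbers: the shift along the world's x, y, z in m, then the turn about the world's z in degrees, then the finger opening in m, from 0 to 0.0854. A call has 1 to 12 rows; each row is the pose to reach, as a shift and turn from the pose commanded when the call began; what a row does not reach only later rows make up. A row lasts 1/10 s, in which the tool goes at most 50 mm and 8.59 degrees, less where a joint would pass 70% of its speed; a pose out of reach is approached as far as the arm can. A call with a gripper value outside its range is refused whole. The fingers move at their own pace and stop on an object; the grip force is fixed at half the most. Time passes only in rows, so rows that repeat a pose let the fingers close. It gives the time, the measured TCP pose, the force and the opening at its end, in the units of the state.
- state(): the state, without advancing time (a new reading comes with each control period).
- camera(name): name is "scene" or "side" or "wrist"; returns (picture, depth): 420x560x3 uint8, red, green, blue; 420x560 float32, m along the optical axis (not along the pixel's ray), 0 where there is no reading.
- camera_info(name): a dict with "fovy" (degrees; the focal length in pixels is half the picture's height over the tangent of half this angle, whatever the lens; pixels are square), "cx", "cy" (the principal point, pixels), "k1" (the pictures are not rectified: a ray, as slopes to the right and down, at radius r is drawn at 1 + k1 r^2 times it, then the intrinsics apply), "eye" and "orientation" of the camera in the world; the wrist camera has in their place "tool_from_camera" (4x4, takes a point from camera to tool coordinates, whose origin is the TCP and whose axes are the flange's). Camera axes: x right, y up, looking along -z (the intrinsics and any distortion apply to the point x, -y, -z); pixel columns grow to the right and rows downward; lengths in m; the calibration is good to about 2 mm. A picture is of the moment at which its call begins: read the wrist's pose just before it. camera_info takes no time and is no camera call.
- hand_in(): hands the job in, once; it reports no verdict.
Trained networks look in the newest picture that a camera, given by its name, has taken for a name from the list of things; names that differ only in an ending like _2 or _b are one class to them, and where a whole thing is asked for, a point or a joint stands for the part that bears it (a point fixed in the world has none). Each returns a list of dicts, best first, with "score" (0 to 1); they miss things now and then, are a little off and sometimes report something else, mostly with a low value. They report only what shows in the picture. A call takes as long as a camera call. They do not tell look-alikes from the thing itself.
- regions_of(camera, thing): "region" (420x560 bool, what is visible of it) and "centre" ([column, row] in pixels, amid what is visible of it).
The state is a dict: "time": time; "q": joint angles; "dq": joint speeds; "joint_torque": joint torques, N m; "tool_pos": TCP position; "ee_rot": TCP orientation; "ft_force": force on the tool from outside, world axes, zero at the start; "ft_torque": the same for the moment, N m; "opening": finger opening in m.
Only numpy, scipy, OpenCV 4.12 (cv2) and the standard library are available. Lean on these libraries where they do the work, as an engineer would, in place of code of your own. Each camera call takes 0.05 s, during which the arm holds its last target. There are 200 camera calls.

## Working session

There is one attempt and no reset: what is moved stays moved. The work goes in short steps, Python scripts to look and compute and a shell command to move; the robot and the scene stay as the last step left them, time stands still between calls to the robot, and variables do not carry over. Pictures are saved under pics/ and viewed, about 8 in all and at most 12, crops included, and the job is handed in when it is done.

```bash
mkdir -p pics
cat > h.py <<'E'
import numpy as np, cv2
from scipy.spatial.transform import Rotation as R
from rig import state, camera, camera_info, hand_in, regions_of
def cam(name):
    s=state(); p,d=camera(name); return s,p,d,camera_info(name)
def world(px,d,i,s):
    "px Nx2 (col,row), d depth -> world points"
    px=np.asarray(px,float).reshape(-1,2); h,w=420,560
    f=h/2/np.tan(np.radians(i['fovy'])/2)
    K=np.array([[f,0,i['cx']],[0,f,i['cy']],[0,0,1]])
    u=cv2.undistortPoints(px[:,None],K,np.array([i['k1'],0,0,0,0.]),None).reshape(-1,2) if 0 else und(px,f,i)
    P=np.c_[u[:,0]*d,-u[:,1]*d,-np.asarray(d)*np.ones(len(u))]
    if 'eye' in i: return P@rot(i['orientation']).T+i['eye']
    T=np.array(i['tool_from_camera']); P=P@T[:3,:3].T+T[:3,3]
    return P@rot(s['ee_rot']).T+s['tool_pos']
def und(px,f,i):
    y=(px-[i['cx'],i['cy']])/f; x=y.copy()
    for _ in range(20): x=y/(1+i['k1']*(x**2).sum(1,keepdims=True))
    return x
def rot(q):
    q=np.asarray(q,float)
    return q if q.shape==(3,3) else R.from_quat(q[[1,2,3,0]]).as_matrix()
def cloud(d,i,s):
    r,c=np.mgrid[:420,:560]; return world(np.c_[c.ravel(),r.ravel()],d.ravel(),i,s).reshape(420,560,3)
E
python3 - <<'E'
from h import *
print(state())
for n in ['scene','side']:
    s,p,d,i=cam(n); print(n,{k:i[k] for k in i}); cv2.imwrite(f'pics/{n}0.png',p[:,:,::-1])
    C=cloud(d,i,s)
    for t in ['panel0','pen','postbox','lamp','rail_cutter','paint_jar','chapel','press','screwdriver']:
        for r in regions_of(n,t)[:5]:
            m=r['region']&(d>0); 
            if m.sum()<5: continue
            q=C[m]; z=np.percentile(q[:,2],[5,95])
            print(t,round(r['score'],2),np.round(r['centre']),'med',q.__class__ and np.round(np.median(q,0),3),'lo',np.round(np.percentile(q,3,0),3),'hi',np.round(np.percentile(q,97,0),3),p[m].mean(0).astype(int))
E
```

```text
{'time': 0.0, 'q': array([1.24997583e+00, 2.41464004e-01, 3.70229489e-03, 1.33521174e+00,
       3.78593559e-05, 1.57080187e+00]), 'dq': array([-2.05432477e-03, -1.65099527e-03,  9.20890685e-05,  1.29930560e-04,
       -2.28762491e-03, -6.68925189e-05]), 'joint_torque': array([-1.56483829e-04, -3.72315109e+01,  2.52408725e+01,  1.70188030e-02,
        4.60628416e-05,  1.46455307e-05]), 'tool_pos': array([0.15746304, 0.47389318, 0.23837911]), 'ee_rot': array([-1.92551794e-04,  1.59725863e-01,  9.87160809e-01, -1.07156087e-03]), 'ft_force': array([-0.63734686, -0.4180921 ,  0.79005755]), 'ft_torque': array([ 0.014033  , -0.00433554,  0.03089761]), 'opening': 0.08579846942205319}
scene {'fovy': 55.04227114318331, 'cx': 280.3146010665063, 'cy': 209.7236330255045, 'k1': 0.0026076190027316346, 'eye': array([1.06850297, 0.30641371, 0.8900657 ]), 'orientation': array([0.44693718, 0.14103741, 0.2551473 , 0.84572777])}
panel0 0.74 [232. 160.] med [ 0.511 -0.221  0.007] lo [ 0.492 -0.242 -0.   ] hi [ 0.528 -0.2    0.01 ] [116  68  37]
panel0 0.61 [360. 255.] med [0.564 0.213 0.001] lo [ 0.478  
[... 2069 characters left out ...]
31] [103 121 101]
postbox 0.55 [350. 192.] med [ 0.389 -0.082  0.031] lo [ 0.378 -0.098  0.001] hi [ 0.401 -0.075  0.052] [166  49  39]
lamp 0.56 [209. 209.] med [0.779 0.037 0.016] lo [ 0.764  0.018 -0.001] hi [0.799 0.051 0.11 ] [158 122  64]
rail_cutter 0.82 [220. 177.] med [ 0.776 -0.097  0.017] lo [ 0.749 -0.183  0.004] hi [ 0.805 -0.062  0.071] [47 41 37]
chapel 0.82 [255. 342.] med [0.587 0.486 0.084] lo [0.51  0.436 0.007] hi [0.667 0.51  0.148] [131 126 121]
press 0.84 [295. 101.] med [ 0.583 -0.464  0.07 ] lo [ 0.516 -0.584  0.005] hi [ 0.658 -0.386  0.27 ] [136 127 119]
screwdriver 0.86 [208. 261.] med [0.742 0.236 0.022] lo [0.73  0.199 0.01 ] hi [0.754 0.268 0.028] [156  45  37]
```

Run:
```python
from h import *
s,p,d,i=cam('scene'); C=cloud(d,i,s)
cv2.imwrite('pics/scene1.png',cv2.resize(p[90:340,130:480],None,fx=2.28,fy=2.28,interpolation=cv2.INTER_CUBIC)[:,:,::-1])
for r in regions_of('scene','panel0')[:8]:
    m=r['region']&(d>0)&(C[:,:,2]>.0055)&(C[:,:,2]<.02)
    (c,sz,a)=cv2.minAreaRect((C[m][:,:2]*1000).astype(np.float32))
    B=cv2.boxPoints((c,sz,a)); e=B[1]-B[0]; f=B[2]-B[1]; l=e if np.hypot(*e)>np.hypot(*f) else f
    print(round(r['score'],2),r['centre'],np.round(c),np.round(sz),'long axis deg',round(np.degrees(np.arctan2(l[1],l[0]))%180),p[m].mean(0).astype(int))
# pen walls top
m=(abs(C[:,:,2]-.03)<.004)&(C[:,:,1]>.1)&(C[:,:,1]<.33)&(C[:,:,0]>.42)&(C[:,:,0]<.72)
Q=C[m]; r=cv2.minAreaRect((Q[:,:2]*1000).astype(np.float32)); print('pen',r,cv2.boxPoints(r))
```

```text
0.71 [267.5, 142.0] [ 395. -191.] [48. 31.] long axis deg 17 [131  80  45]
0.69 [309.4, 192.6] [476.  25.] [32. 44.] long axis deg 170 [80 74 93]
0.64 [266.5, 166.9] [ 468. -137.] [34. 45.] long axis deg 100 [105  85  93]
0.64 [233.8, 161.3] [ 511. -223.] [33. 44.] long axis deg 106 [110  63  34]
0.54 [235.1, 198.1] [ 611. -142.] [43. 32.] long axis deg 30 [ 67  74 106]
pen ((565.239990234375, 211.72872924804688), (184.04791259765625, 125.30154418945312), 3.0333471298217773) [[470.02966 269.42206]
 [476.66028 144.2961 ]
 [660.4503  154.0354 ]
 [653.8197  279.16138]]
```

View pics/scene1.png

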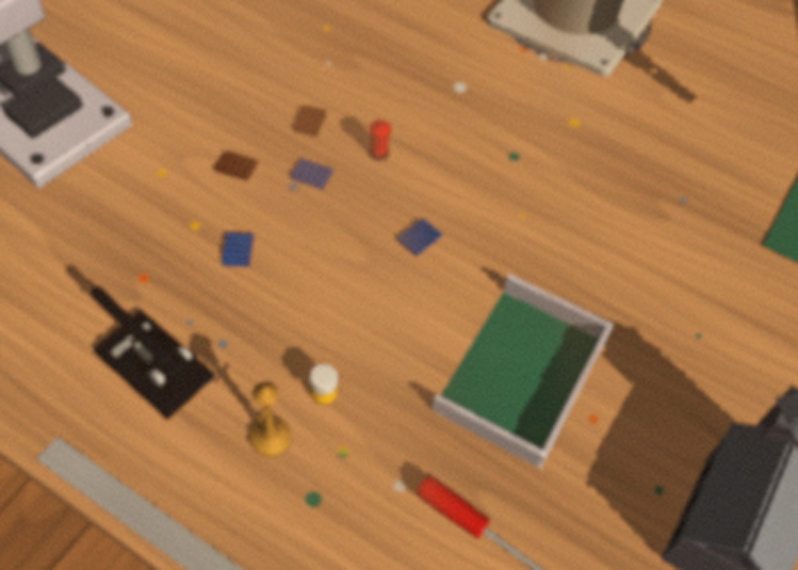

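Five slabs show. The two brown look-alikes are at scene pixels (267,142) and (234,161). The three blue ones are at (309,193), (267,167) and (235,198), and those are the ones I want. I'll go first to the nearest, B at (0.476, 0.025).

```bash
python3 -m pendant '[[0.312,-0.482,-0.08,-81.6,0.02],[0.312,-0.482,-0.08,-81.6,0.02],[0.312,-0.482,-0.08,-81.6,0.02],[0.312,-0.482,-0.08,-81.6,0.02],[0.312,-0.482,-0.08,-81.6,0.02],[0.312,-0.482,-0.08,-81.6,0.02],[0.312,-0.482,-0.08,-81.6,0.02],[0.312,-0.482,-0.08,-81.6,0.02],[0.312,-0.482,-0.08,-81.6,0.02],[0.312,-0.482,-0.08,-81.6,0.02],[0.312,-0.482,-0.08,-81.6,0.02],[0.312,-0.482,-0.08,-81.6,0.02]]'
cat > look.py <<'E'
import sys
from h import *
def panels(n,x0=.3,x1=.7,y0=-.3,y1=.3):
    s,p,d,i=cam(n); C=cloud(d,i,s)
    hsv=cv2.cvtColor(p,cv2.COLOR_RGB2HSV)
    f=p.astype(int); blue=(f[:,:,2]>f[:,:,0]+8)&(f[:,:,2]>f[:,:,1]+4)
    m=(blue&(d>0)&(C[:,:,2]>-.004)&(C[:,:,2]<.018)&(C[:,:,0]>x0)&(C[:,:,0]<x1)&(C[:,:,1]>y0)&(C[:,:,1]<y1)).astype(np.uint8)
    m=cv2.morphologyEx(m,cv2.MORPH_OPEN,np.ones((3,3)))
    k,L,S,_=cv2.connectedComponentsWithStats(m)
    for j in range(1,k):
        if S[j,4]<60: continue
        q=C[L==j]; t=q[q[:,2]>.005]
        if len(t)<30: t=q
        c,sz,a=cv2.minAreaRect((t[:,:2]*1000).astype(np.float32))
        B=cv2.boxPoints((c,sz,a)); e=B[1]-B[0]; g=B[2]-B[1]; l=e if np.hypot(*e)>np.hypot(*g) else g
        print(n,S[j,4],'c',np.round(c),'sz',np.round(sz),'long',round(np.degrees(np.arctan2(l[1],l[0]))%180),'z',np.round(np.median(t[:,2]),4))
    return s,p,d,i,C
if __name__=='__main__':
    for n in sys.argv[2:]:
        s,p,d,i,C=panels(n); cv2.imwrite(f'pics/{sys.argv[1]}_{n}.png',p[:,:,::-1])
    print(s['time'],s['tool_pos'],s['ft_force'],s['opening'])
E
python3 look.py b wrist scene
```

```text
time: 2.3
tool_pos: [0.4712, -0.0106, 0.1589]
ee_rot: [0.0, 0.767, 0.642, 0.0]
ft_force: [0.5, 0.1, -0.3]
opening: 0.0201
wrist 1832 c [474.  26.] sz [32. 43.] long 167 z 0.0063
wrist 1272 c [ 611. -141.] sz [44. 33.] long 30 z 0.0063
wrist 758 c [ 465. -136.] sz [26. 45.] long 101 z 0.0064
scene 94 c [475.  27.] sz [41. 26.] long 3 z 0.0071
scene 144 c [ 614. -142.] sz [41. 30.] long 36 z 0.0073
2.35 [ 0.4729952 -0.0129264  0.1584966] [ 3.59851169 -3.31621757 -0.43325472] 0.020137934117840556
```

View pics/b_wrist.png

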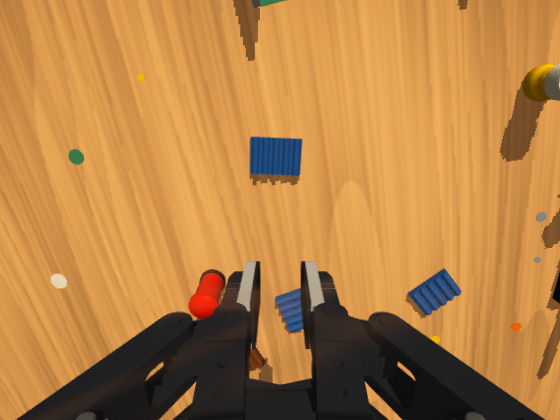

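The view is clear: B is at (275,157), A at (295,310) between the fingers, C at (434,292), and the postbox is to the left at (208,295). Next I'll descend behind B.

```bash
python3 -m pendant '[[0,-0.002,-0.04,0,0.02],[0,-0.002,-0.08,0,0.02],[0,-0.002,-0.12,0,0.02],[0,-0.002,-0.14,0,0.02],[0,-0.002,-0.143,0,0.02],[0,-0.002,-0.145,0,0.02],[0,-0.002,-0.147,0,0.02],[0,-0.002,-0.147,0,0.02]]'
python3 look.py c wrist
```

```text
time: 3.2
tool_pos: [0.4709, -0.0093, 0.0136]
ee_rot: [0.001, 0.766, 0.643, 0.001]
ft_force: [0.3, -0.1, -0.5]
opening: 0.0196
wrist 6668 c [475.  26.] sz [33. 44.] long 167 z 0.0064
wrist 921 c [ 619. -131.] sz [20. 25.] long 119 z 0.0062
3.2 [ 0.47085344 -0.00931498  0.01356451] [ 0.33316937 -0.13222772 -0.4678967 ] 0.01963824687380417
```

View pics/c_wrist.png

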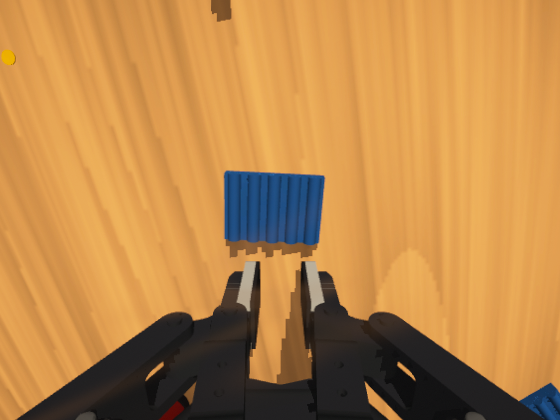

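B is squarely ahead at (274,207), with the fingers behind it. I'll feel downward for the bench.

```bash
python3 -m pendant '[[0,0,-0.001,0,0.02],[0,0,-0.002,0,0.02],[0,0,-0.003,0,0.02],[0,0,-0.003,0,0.02]]'; python3 -m pendant '[[0,0,-0.001,0,0.02],[0,0,-0.002,0,0.02],[0,0,-0.002,0,0.02]]'
```

```text
time: 3.65
tool_pos: [0.4695, -0.0095, 0.0092]
ee_rot: [-0.0, 0.766, 0.643, -0.0]
ft_force: [-0.1, 0.0, 0.8]
opening: 0.0196
time: 3.95
tool_pos: [0.4698, -0.0096, 0.0082]
ee_rot: [0.0, 0.766, 0.643, 0.0]
ft_force: [-2.5, -0.3, 8.9]
opening: 0.0204
```

The bench is at TCP z ≈ 0.0085. I'll lift 3 mm and push B the first part of the way.

```bash
python3 -m pendant '[[0,0,0.003,0,0.02],[0.001,0.005,0.0035,0,0.02],[0.002,0.01,0.0035,0,0.02],[0.003,0.015,0.0035,0,0.02],[0.0045,0.023,0.0035,0,0.02],[0.006,0.032,0.0035,0,0.02],[0.008,0.042,0.0035,0,0.02],[0.010,0.052,0.0035,0,0.02],[0.012,0.062,0.0035,0,0.02],[0.014,0.072,0.0035,0,0.02],[0.0155,0.080,0.0035,0,0.02],[0.0155,0.080,0.0035,0,0.02]]'; python3 look.py d wrist
```

```text
time: 5.15
tool_pos: [0.4856, 0.0717, 0.0109]
ee_rot: [0.0, 0.765, 0.644, 0.0]
ft_force: [-0.0, -0.2, -0.3]
opening: 0.02
wrist 6658 c [488. 100.] sz [33. 44.] long 170 z 0.0064
5.15 [0.48557281 0.07168218 0.01087804] [-0.00497564 -0.18884546 -0.28312895] 0.01995746476149618
```

View pics/d_wrist.png

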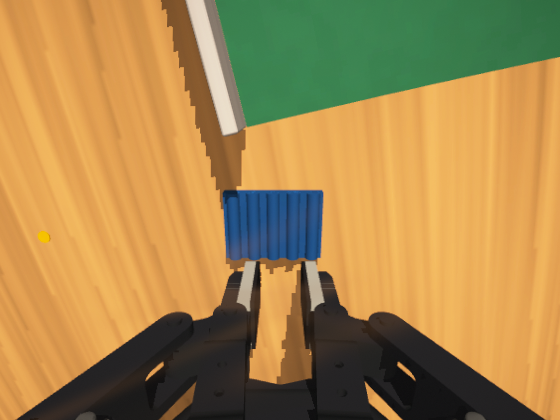

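The push is flush, but B's left front corner (226,191) would clip the pen's left wall end at (235,130). I'll shift B about 30 mm to +x by pushing its left side with the outside of the finger.

```bash
python3 -m pendant '[[-0.003,-0.015,0,0,0.02],[-0.003,-0.015,0.03,0,0.02],[-0.053,-0.008,0.03,0,0.02],[-0.053,0.036,0.03,0,0.02],[-0.053,0.036,0.005,0,0.02],[-0.053,0.036,0,0,0.02],[-0.048,0.035,0,0,0.02],[-0.043,0.034,0,0,0.02],[-0.035,0.033,0,0,0.02],[-0.026,0.031,0,0,0.02],[-0.016,0.030,0,0,0.02],[-0.016,0.030,0,0,0.02]]'; python3 look.py e wrist
```

```text
time: 6.4
tool_pos: [0.4718, 0.1004, 0.0113]
ee_rot: [0.001, 0.766, 0.643, 0.001]
ft_force: [0.4, 0.4, 0.9]
opening: 0.0198
wrist 5236 c [513.  97.] sz [33. 45.] long 170 z 0.0064
6.4 [0.47181357 0.10036165 0.0113117 ] [0.44303672 0.39108057 0.89655194] 0.01980711867760895
```

```bash
python3 -m pendant '[[0.008,-0.001,0,0,0.02],[0.008,-0.001,0,0,0.02],[-0.010,0.002,0,0,0.02],[-0.010,0.002,0.03,0,0.02],[0.000,-0.049,0.03,0,0.02],[0.049,-0.049,0.03,10,0.02],[0.049,-0.049,0.03,10,0.02],[0.049,-0.049,0.005,10,0.02],[0.049,-0.049,0,10,0.02],[0.049,-0.049,0,10,0.02]]'; python3 look.py f wrist
```

```text
time: 7.45
tool_pos: [0.5165, 0.0516, 0.0097]
ee_rot: [-0.001, 0.707, 0.707, -0.001]
ft_force: [0.5, -0.9, 0.1]
opening: 0.0197
wrist 7314 c [518.  96.] sz [33. 44.] long 170 z 0.0063
7.45 [0.51654686 0.0515987  0.00974196] [ 0.46439539 -0.85790669  0.06863923] 0.019708887374968263
```

```bash
python3 -m pendant '[[0,0.006,0.001,0,0.02],[0,0.012,0.001,0,0.02],[0,0.020,0.001,0,0.02],[0,0.032,0.001,0,0.02],[0,0.045,0.001,0,0.02],[0,0.060,0.001,0,0.02],[0,0.075,0.001,0,0.02],[0,0.090,0.001,1,0.02],[-0.001,0.105,0.001,2,0.02],[-0.002,0.120,0.001,3,0.02],[-0.003,0.133,0.001,3,0.02],[-0.003,0.143,0.001,3,0.02]]'; python3 look.py g wrist
```

```text
time: 8.7
tool_pos: [0.5149, 0.1958, 0.0118]
ee_rot: [-0.0, 0.688, 0.726, -0.0]
ft_force: [-0.5, -0.9, 0.0]
opening: 0.0199
wrist 6679 c [511. 223.] sz [44. 33.] long 3 z 0.0064
8.7 [0.51488455 0.19579341 0.01175262] [-0.50716291 -0.88482642  0.00244206] 0.019907298126032764
```

View pics/g_wrist.png

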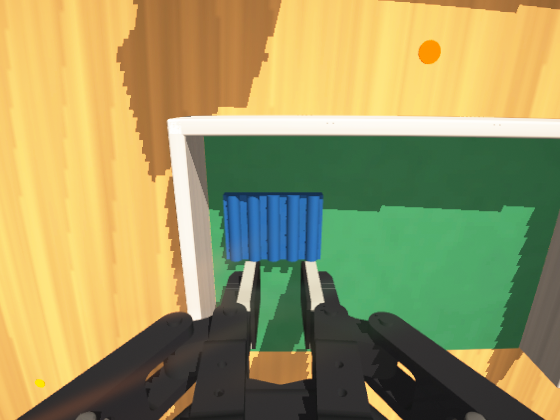

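B is flat and well inside, at (273,228), with clear space to the left wall. Next is C.

```bash
python3 -m pendant '[[0,-0.015,0,0,0.02],[0,-0.015,0.045,0,0.02],[0.01,-0.05,0.07,3,0.02],[0.095,-0.388,0.07,12,0.02],[0.095,-0.388,0.07,12,0.02],[0.095,-0.388,0.07,12,0.02],[0.095,-0.388,0.07,12,0.02],[0.095,-0.388,0.07,12,0.02],[0.095,-0.388,0.07,12,0.02],[0.095,-0.388,0.07,12,0.02],[0.095,-0.388,0.07,12,0.02],[0.095,-0.388,0.07,12,0.02]]'; python3 look.py h wrist
```

```text
time: 9.95
tool_pos: [0.609, -0.1964, 0.0812]
ee_rot: [-0.001, 0.611, 0.792, -0.0]
ft_force: [0.1, 0.5, -0.0]
opening: 0.0199
wrist 4215 c [ 468. -137.] sz [33. 44.] long 103 z 0.0064
wrist 3502 c [ 612. -141.] sz [44. 32.] long 30 z 0.0063
9.95 [ 0.60896102 -0.19644586  0.08120224] [ 0.12787467  0.54033838 -0.00219398] 0.019914283394680436
```

```bash
python3 -m pendant '[[0.002,0,-0.04,0,0.02],[0.002,0,-0.065,0,0.02],[0.002,0,-0.0705,0,0.02],[0.002,0,-0.0705,0,0.02],[0.002,0.007,-0.0705,0,0.02],[0.002,0.015,-0.0705,0,0.02],[0.002,0.024,-0.0705,0,0.02],[0.002,0.034,-0.0705,-3,0.02],[0.003,0.044,-0.0705,-7,0.02],[0.004,0.054,-0.0705,-11,0.02],[0.005,0.064,-0.0705,-15,0.02],[0.006,0.072,-0.0705,-15,0.02]]'; python3 look.py i wrist
```

```text
time: 11.2
tool_pos: [0.6166, -0.1202, 0.012]
ee_rot: [0.0, 0.707, 0.708, 0.0]
ft_force: [-0.1, -0.3, 0.4]
opening: 0.02
wrist 6542 c [625. -93.] sz [44. 33.] long 0 z 0.0064
wrist 2484 c [ 481. -139.] sz [51. 23.] long 73 z 0.0064
11.2 [ 0.6165537  -0.12023155  0.011988  ] [-0.10166582 -0.29188046  0.42554192] 0.02003436137742916
```

View pics/i_wrist.png

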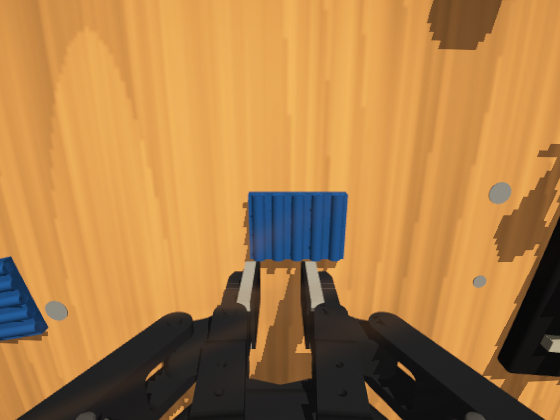

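C is flush and centred 8 mm right of the tool. I'll keep pushing, drifting slightly to −x to stay clear of the right wall.

```bash
python3 -m pendant '[[0,0.008,0,1,0.02],[-0.001,0.020,0,2,0.02],[-0.002,0.034,0,3,0.02],[-0.003,0.048,0,3,0.02],[-0.004,0.063,0,3,0.02],[-0.005,0.078,0,3,0.02],[-0.006,0.093,0,3,0.02],[-0.007,0.108,0,3,0.02],[-0.008,0.123,0,3,0.02],[-0.009,0.138,0,3,0.02],[-0.010,0.153,0,3,0.02],[-0.011,0.165,0,3,0.02]]'; python3 look.py j wrist
```

```text
time: 12.45
tool_pos: [0.6051, 0.045, 0.0113]
ee_rot: [-0.0, 0.688, 0.726, 0.0]
ft_force: [0.4, -0.5, -0.8]
opening: 0.0199
wrist 6561 c [612.  72.] sz [44. 33.] long 3 z 0.0064
12.45 [0.60508555 0.04495681 0.01131249] [ 0.39261839 -0.47563559 -0.81703305] 0.019919144994730343
```

```bash
python3 -m pendant '[[0,0.008,0,-1,0.02],[0.001,0.020,0,-3,0.02],[0.002,0.034,0,-4,0.02],[0.003,0.048,0,-4,0.02],[0.004,0.063,0,-4,0.02],[0.005,0.078,0,-4,0.02],[0.006,0.093,0,-4,0.02],[0.007,0.108,0,-3,0.02],[0.007,0.123,0,-2,0.02],[0.007,0.138,0,-1,0.02],[0.007,0.150,0,0,0.02],[0.007,0.150,0,0,0.02]]'; python3 look.py k wrist
```

```text
time: 13.7
tool_pos: [0.6121, 0.1956, 0.0113]
ee_rot: [-0.0, 0.687, 0.727, 0.0]
ft_force: [1.2, -0.1, 0.5]
opening: 0.0202
wrist 6655 c [512. 224.] sz [45. 33.] long 2 z 0.0065
wrist 6683 c [619. 225.] sz [44. 33.] long 3 z 0.0064
13.7 [0.61211259 0.195625   0.01131494] [ 1.23872976 -0.13635919  0.49000939] 0.02021195941056765
```

View pics/k_wrist.png

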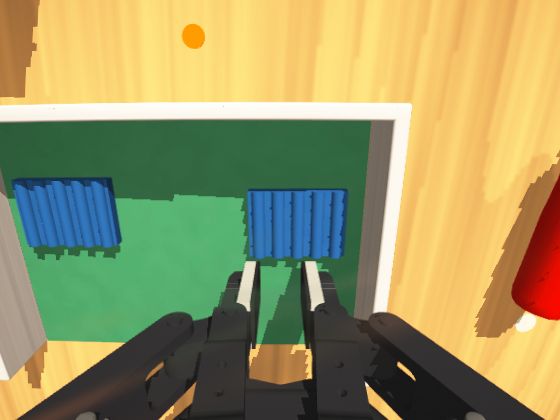

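Both B (66,213) and C (297,223) lie flat in the pen, with about 62 mm free between them. For A, I'll first push it sideways from its left towards x ≈ 0.565, then push it in.

```bash
python3 -m pendant '[[0,-0.015,0,0,0.02],[0,-0.015,0.045,0,0.02],[0,-0.05,0.08,0,0.005],[-0.181,-0.340,0.08,9,0.005],[-0.181,-0.340,0.08,9,0.005],[-0.181,-0.340,0.08,9,0.005],[-0.181,-0.340,0.08,9,0.005],[-0.181,-0.340,0.08,9,0.005],[-0.181,-0.340,0.08,9,0.005],[-0.181,-0.340,0.08,9,0.005],[-0.181,-0.340,0.08,9,0.005],[-0.181,-0.340,0.08,9,0.005]]'; python3 look.py l wrist
```

```text
time: 14.95
tool_pos: [0.43, -0.1484, 0.0915]
ee_rot: [0.0, 0.631, 0.776, 0.0]
ft_force: [-0.2, 0.8, 0.3]
opening: 0.0053
wrist 2693 c [ 467. -136.] sz [32. 44.] long 102 z 0.0063
14.95 [ 0.42997769 -0.14840892  0.09154183] [-0.19508727  0.84684578  0.2971226 ] 0.005271708936170924
```

View pics/l_wrist.png

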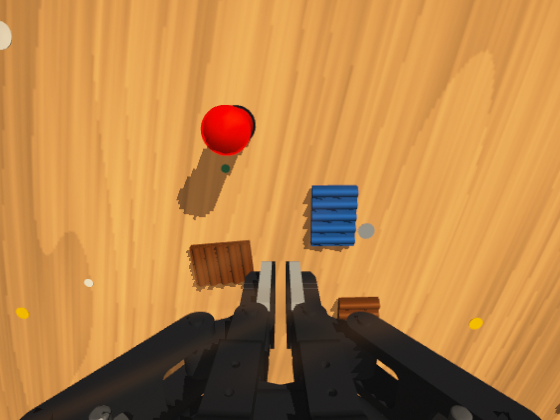

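A is at (334,216). Brown slabs are at (222,264) and (358,306), and the finger footprint is clear of both. Next I'll descend and sweep A towards +x.

```bash
python3 -m pendant '[[0.001,0.001,-0.04,0,0.005],[0.001,0.001,-0.074,0,0.005],[0.001,0.001,-0.080,0,0.005],[0.001,0.001,-0.080,0,0.005],[0.007,0.002,-0.080,0,0.005],[0.014,0.003,-0.080,0,0.005],[0.023,0.005,-0.080,0,0.005],[0.034,0.007,-0.080,0,0.005],[0.045,0.010,-0.080,0,0.005],[0.056,0.012,-0.080,0,0.005],[0.066,0.014,-0.080,0,0.005],[0.066,0.014,-0.080,0,0.005]]'; python3 look.py m wrist
```

```text
time: 16.2
tool_pos: [0.4992, -0.1323, 0.0114]
ee_rot: [0.001, 0.629, 0.778, 0.0]
ft_force: [0.4, 0.0, 0.3]
opening: 0.0045
wrist 4854 c [ 525. -124.] sz [32. 45.] long 102 z 0.0063
16.2 [ 0.49920074 -0.13232831  0.01140024] [0.40352805 0.03573175 0.31426862] 0.004504555738078998
```

```bash
python3 -m pendant '[[0.008,0.002,0,0,0.005],[0.018,0.004,0,0,0.005],[0.028,0.006,0,0,0.005],[0.037,0.008,0,0,0.005],[0.037,0.008,0,0,0.005],[0.025,0.005,0,0,0.005],[0.025,0.005,0.035,0,0.015],[0.070,-0.034,0.035,0,0.015],[0.070,-0.034,0.035,0,0.015],[0.070,-0.034,0.005,0,0.015],[0.070,-0.034,0,0,0.015],[0.070,-0.034,0,0,0.015]]'; python3 look.py n wrist
```

```text
time: 17.45
tool_pos: [0.5655, -0.1661, 0.0101]
ee_rot: [-0.002, 0.629, 0.777, -0.001]
ft_force: [0.2, 0.1, 0.7]
opening: 0.0147
wrist 7343 c [ 562. -117.] sz [32. 45.] long 102 z 0.0063
17.45 [ 0.56554581 -0.16610013  0.01005274] [0.18697343 0.10115347 0.69200209] 0.014704500043697373
```

View pics/n_wrist.png

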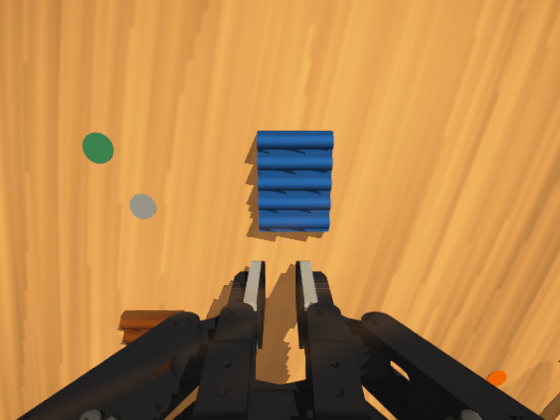

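A is squarely ahead at (295,181), slightly right of the tool. I'll shift +5 mm and push.

```bash
python3 -m pendant '[[0.005,0.003,0.0005,0,0.015],[0.005,0.009,0.0005,0,0.015],[0.004,0.015,0.0005,0,0.015],[0.003,0.022,0.0005,0,0.015],[0.002,0.031,0.0005,-2,0.015],[0.001,0.041,0.0005,-4,0.015],[0,0.052,0.0005,-6,0.015],[0,0.064,0.0005,-8,0.015],[0,0.077,0.0005,-10,0.015],[0,0.090,0.0005,-11,0.015],[0,0.103,0.0005,-11,0.015],[0,0.115,0.0005,-11,0.015]]'; python3 look.py o wrist
```

```text
time: 18.7
tool_pos: [0.567, -0.0503, 0.0119]
ee_rot: [0.0, 0.7, 0.714, 0.0]
ft_force: [0.5, -0.3, 0.5]
opening: 0.015
wrist 6542 c [564. -17.] sz [32. 44.] long 91 z 0.0064
18.7 [ 0.56699787 -0.05034054  0.01194509] [ 0.47387719 -0.33326441  0.45621495] 0.01499187116895865
```

```bash
python3 -m pendant '[[0,0.008,0,0,0.015],[0,0.020,0,0,0.015],[0,0.032,0,0,0.015],[0,0.044,0,0,0.015],[0,0.056,0,0,0.015],[0,0.068,0,0,0.015],[0,0.080,0,0,0.015],[0,0.092,0,0,0.015],[0,0.104,0,0,0.015],[0,0.116,0,0,0.015],[0,0.126,0,0,0.015],[0,0.132,0,0,0.015]]'; python3 look.py p wrist
```

```text
time: 19.95
tool_pos: [0.5671, 0.0816, 0.0118]
ee_rot: [-0.0, 0.7, 0.714, 0.0]
ft_force: [-0.3, -0.8, -1.0]
opening: 0.0149
wrist 6571 c [564. 115.] sz [32. 44.] long 91 z 0.0063
19.95 [0.56711586 0.08163904 0.01177488] [-0.28723934 -0.7551588  -0.99364989] 0.014886922200732088
```

```bash
python3 -m pendant '[[0,0.008,0,0,0.015],[0,0.018,0,0,0.015],[0,0.028,0,0,0.015],[0,0.038,0,0,0.015],[0,0.048,0,0,0.015],[0,0.058,0,1,0.015],[0,0.068,0,1,0.015],[0,0.078,0,2,0.015],[0,0.088,0,2,0.015],[0,0.096,0,2,0.015],[0,0.101,0,2,0.015],[0,0.101,0,2,0.015]]' && python3 -m pendant '[[0,-0.015,0,0,0.015],[0,-0.020,0.02,0,0.015],[0,-0.03,0.07,0,0.015],[0,-0.05,0.12,0,0.015],[0,-0.05,0.15,0,0.015],[0,-0.05,0.15,0,0.015]]'; python3 look.py q wrist scene
```

```text
time: 21.2
tool_pos: [0.5672, 0.1823, 0.0118]
ee_rot: [-0.0, 0.688, 0.726, 0.0]
ft_force: [0.3, -0.5, 0.8]
opening: 0.015
time: 21.8
tool_pos: [0.5709, 0.1299, 0.1684]
ee_rot: [0.003, 0.689, 0.724, 0.005]
ft_force: [0.7, 0.6, -0.2]
opening: 0.0149
wrist 2091 c [511. 225.] sz [45. 31.] long 3 z 0.0063
wrist 2036 c [563. 216.] sz [31. 45.] long 93 z 0.0063
wrist 2043 c [619. 225.] sz [45. 32.] long 4 z 0.0063
scene 194 c [511. 223.] sz [43. 32.] long 5 z 0.0067
scene 223 c [564. 215.] sz [34. 43.] long 93 z 0.0068
scene 216 c [619. 223.] sz [42. 32.] long 5 z 0.0069
21.85 [0.56923767 0.12995896 0.16527621] [0.61593336 0.7780468  0.17840734] 0.014934500274707578
```

View pics/q_wrist.png

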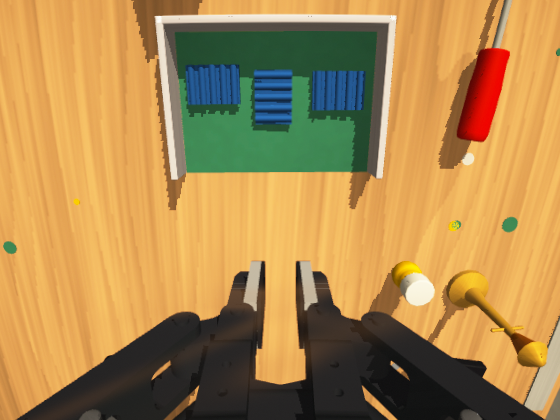

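View pics/q_scene.png

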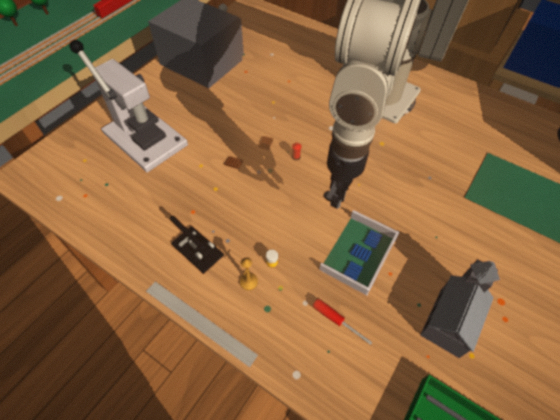

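All three panels lie flat in the pen at wrist pixels (214,85), (273,97) and (338,90). The postbox, jar, lamp and cutter stand where they were, and the tool is clear.

```bash
python3 -m pendant '[[0,-0.01,0.02,0,0.015],[0,-0.01,0.02,0,0.015]]'; python3 -c "
from rig import hand_in
print(hand_in())"
```

```text
time: 22.1
tool_pos: [0.5674, 0.1203, 0.182]
ee_rot: [0.0, 0.689, 0.725, -0.0]
ft_force: [0.9, 0.6, 1.0]
opening: 0.0152
the job is handed in; nothing more can be done
None
```

I swept all three blue panels along the bench into the pen and handed the job in at about 22 s of the 72 s allowed; no verdict was reported. Each one was pushed with the backs or sides of the nearly closed fingers. Two of them needed a sideways nudge first so they would clear the pen's left wall.

**Panel positions:** the last wrist picture put the centres at (0.511, 0.225), (0.563, 0.216) and (0.619, 0.225). The scene camera agreed within about 2 mm. The mouth line is at about y = 0.15, so each centre is roughly 65–75 mm inside it, against the 25 mm required. They lie flat side by side, none on top of another.

**Everything else:** the two brown look-alikes, postbox, jar, lamp and rail cutter looked unmoved by eye in the last pictures; I did not re-measure their positions. The tool was clear of everything when I handed in.

**Disagreement:** the cameras put the panel tops at 6.3–6.9 mm instead of 8 mm. The wrist camera already read 6.3 mm on the bare bench at the start, so I took this as calibration error.

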